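# Slide finished cartons from the catch tray into the drop-front tote

## Task

Clear the two finished white cartons out of the labelling machine's catch tray into the blue tote docked at its mouth: swing the tote's front down with its side lever so that it bridges to the tray, slide both cartons, lying flat, over it into the tote, and push them fully home one behind the other so that the front can be swung fully shut behind them. They are too wide to grip and pass the mouth only when square to it, so line them up along the tray's far fence. Never tip a carton, leave the tape roll where it lies in the tray, and do not knock over the bottle.

Things in the scene. Friction and masses are not known exactly. Their poses are not given: they have to be found in the camera images.
- station: fixed grey labelling machine with steel catch tray and tote dock, one body. Origin on the bench at the hinge line of the tote's front; x across the tray away from the robot, y up-stream from tote to machine (mm, this frame). Flat plastic-lined deck, top z 42, x -180 to 118, y 48 to 393. Near edge: only a lip, top z 50. Machine from y 393: hood 116 high, from y 438 housing 205 high
- tray_fence (a point): foot of the far fence at the mouth: (118, 48, 42) mm in the station frame. The fence's inner face is x = 118 mm along the whole deck, y 48 to 393 mm; its top is at z 69 mm
- end_plate (a point): top inner end of the end plate: (-46, 48, 69) mm in the station frame. The plate, 3 mm thick, closes the tote end of the tray from x = -180 to -42 mm (rolled edge), top z 69 mm; from there to the far fence, 160 mm, is the open mouth
- tote: blue open tote fixed in the dock. Origin: middle of the front edge of its inner floor, (38.5, 0, 36) mm in the station frame, same axes. Inside 162 wide (x -81 to 81), 186 deep (y -186 to 0): two cartons one behind the other. Rim 46.5 above its floor, 15 wide. Side walls flare out 5 over the first 15. Floor steps down 4 from deck to lowered front and 2 more to the tote floor
- front (a joint): drop front of the tote, hinged at its lower edge along station x (axis at y 0, z 38 mm): 0 rad shut (upright, 43 mm high), 1.57 rad fully down, lying level as a bridge between tote and deck (y 0 to 43 mm). Stiff hinge, 0.06 N m: stays where it is left; about 1 N at the lever's end moves it
- lever_grip (a point): end of the front's side lever, a smooth 70 mm rod, 8 mm thick (end 13), turning with the front about its hinge outside the tote's near wall at station x -78 mm. Shut: leans 60 degrees to the tote's back (end at station y -61, z 73 mm); down: 30 degrees the other way (y +35, z 99); upright between, z 108. Push its end along +y to open, -y to shut, fingertips 20 mm under its end, rising with it
- carton_1: loose white carton with a lid seam and a label on top, 150 (x) x 90 (y) x 36 (z) mm, about 0.24 kg, lying flat on the deck; origin in the middle of its underside, z up. Starts nearer the mouth
- carton_2: a second carton, the same, starting nearer the machine
- tape_roll: roll of dark tape lying flat in the tray near its near lip, loose, 58 mm across, 19 mm high; origin in the middle of its underside; stays there
- bottle: white bottle with a cap, loose, standing on the bench on the robot's side of the tote, 66 mm across, 130 mm high; origin in the middle of its base

How it is judged (in metres and radians):
On the way, in this order (a step that is already met when the one before it is completed fails the run):
1. the tote's front is swung fully down (value of joint front above 1.5 rad), for 0.2 s.
2. both cartons lie flat inside the tote, one behind the other (y of carton_1 in the frame of tote between -0.15 and -0.03 m and x of carton_1 in the frame of tote between -0.012 and 0.012 m and z of carton_1 in the frame of tote between -0.006 and 0.006 m and y of carton_2 in the frame of tote between -0.15 and -0.03 m and x of carton_2 in the frame of tote between -0.012 and 0.012 m and z of carton_2 in the frame of tote between -0.006 and 0.006 m), for 0.2 s.
At the end, for the whole second after the job is handed in: Both cartons lie flat and square (within 4 degrees) on the tote's floor, one behind the other, wholly behind its front, which is fully shut (under 0.07 rad); everything at rest; the tape roll within 40 mm of where it lay; the bottle upright (value of joint front below 0.07 rad and y of carton_1 in the frame of tote between -0.15 and -0.041 m and x of carton_1 in the frame of tote between -0.012 and 0.012 m and z of carton_1 in the frame of tote between -0.006 and 0.006 m and angle between the x axis of each of carton_1, carton_2 and the x axis of tote, either way round below 0.07 rad and angle between each of carton_1, carton_2's own z axis and vertical below 0.05 rad and linear speed of each of carton_1, carton_2 below 0.01 m/s and y of carton_2 in the frame of tote between -0.15 and -0.041 m and x of carton_2 in the frame of tote between -0.012 and 0.012 m and z of carton_2 in the frame of tote between -0.006 and 0.006 m and distance of tape_roll from where it was at the start of the episode below 0.04 m and angle between bottle's own z axis and vertical below 0.2 rad); the robot touches nothing.
It fails at once if a carton is tipped or lifted (angle between any of carton_1, carton_2's own z axis and vertical above 0.3 rad or height (world z) of any of carton_1, carton_2 above 0.065 m).
It fails at once if the tape roll is moved from its place in the tray (distance of tape_roll from where it was at the start of the episode above 0.04 m).
It fails at once if the bottle is knocked over (angle between bottle's own z axis and vertical above 0.5 rad).
It also fails if it takes over 72 s, if anything falls off the work surface, if the arm or the gripper's body presses on something with over 40 N, if the wrist force passes 120 N, or if a joint passes its speed limit or range.

## Robot

A 6-joint arm with a two-finger parallel gripper is mounted at the origin on the work surface; the furniture and walls round the work are solid. World frame = base frame: x ahead of the robot, y to its left, z up, the work surface at z = 0. Lengths are in m, angles in degrees, forces in N, time in s.
With the tool pointing down it reaches from about 0.375 to 0.925 m from the base axis. Payload 5.7 kg.
Tool frame: the origin (TCP) lies midway between the tips of the shut fingers; the grasp point (between the pads) lies ctrl.pinch_z behind it (ctrl.pinch_z is the distance from the TCP to the grasp point, in m); z points along the fingers, y is the line along which they close (so a half turn about z gives the same grasp; the last joint's range is limited). The gripper opens to 88 mm and grips with 3 to 60 N. Pads are 20 mm wide; open, the fingers measure 115 mm over their backs; the gripper's body (75 mm by 178 mm) begins 61 mm behind the grasp point.
Start: joints at [61.53, 20.558, 86.54, -0, 72.909, -6.595], TCP at [0.224, 0.557, 0.223] pointing down, gripper open.
Joint ranges: [-170.27, 170.27], [-57.76, 135], [12.27, 136.19], [-55.21, 235.2], [11.17, 155.16], [-170.74, 170.74]. Speed limits (degrees/s): [136.94, 136.94, 180, 180, 180, 180].

## Interface

Orientations are given as [roll, pitch, yaw] about the fixed x, y, z axes, in that order (R = Rz(yaw) Ry(pitch) Rx(roll)).
In Python, from workcell import ctrl gives the robot as it stands.
- The arm moves only by the tool arm_command, never from a script. Its argument "deltas" is a list of rows, each an object with "travel": the shift along the world's x, y, z in mm, a list of three; "delta_rot": the turn, a rotation vector about the world's x, y, z in degrees, a list of three; "jaw": the finger opening in mm, from 0 to 87.8. In form: [{"travel": [x, y, z], "delta_rot": [rx, ry, rz], "jaw": jaw}, ...]. A call has 1 to 12 rows; each row shifts and turns the commanded pose from where the row before left it; what a row does not reach is not made up. A row lasts 1/12 s, in which the tool goes at most 41.7 mm and 7.16 degrees, less where a joint would pass 70% of its speed; a pose out of reach is approached as far as the arm can. A call with a gripper value outside its range is refused whole. The fingers move at their own pace and stop on an object; "newtons" is the grip in N (left out, the last holds). Time passes only in rows, so rows that do not move let the fingers close. It gives the time, the measured TCP pose, the force, the opening and the grip force at its end, in the units of the state.
- ctrl.sense(): the state, without advancing time (a new reading comes with each control period).
- ctrl.read_camera(name): name is "scene" or "top"; returns a dict with "color" (384x512x3 uint8, blue, green, red), "depth" (384x512 float32, m along the optical axis (not along the pixel's ray), 0 where there is no reading), "intrinsics" (3x3 intrinsics, pixels), "rvec" (rotation vector, rad) and "tvec" (3), from world to camera coordinates, as OpenCV has them. Camera axes: x right, y down, z forward; pixel columns grow to the right and rows downward; lengths in m; the calibration is good to about 2 mm. A picture is of the moment at which its call begins.
- ctrl.finish_job(): hands the job in; it is judged then, once.
Trained networks look in a picture, given as the dict that the camera call returned (one of the last four; its "shot" number tells which), for a name from the list of things; names that differ only in an ending like _2 or _b are one class to them, and where a whole thing is asked for, a point or a joint stands for the part that bears it (a point fixed in the world has none). Each returns a list of dicts, best first, with "score" (0 to 1); they miss things now and then, are a little off and sometimes report something else, mostly with a low value. They report only what shows in the picture. A call takes as long as a camera call.
- ctrl.recognise(picture, name): "at" ([x, y, z] in m, in world coordinates, good to about 4 mm: the middle of the surface that is visible of it).
- ctrl.regions_of(picture, name): "pixels" (384x512 bool, what is visible of it).
- ctrl.spot_point(picture, name): "at" ([x, y, z] in m, in world coordinates, good to about 4 mm: a listed point, or the origin of a listed thing).
The state is a dict: "t": time; "q": joint angles; "qd": joint speeds; "joint_torque": joint torques, N m; "eef_pos": TCP position; "eef_rot": TCP orientation; "contact_force": force on the tool from outside, world axes, zero at the start; "torque": the same for the moment, N m; "width": finger opening in m; "finger_force": force on a finger pad.
Only numpy, scipy, OpenCV 4.12 (cv2) and the standard library are available. Lean on these libraries where they do the work, as an engineer would, in place of code of your own. Each camera call takes 0.05 s, during which the arm holds its last target. There are 200 camera calls.

## Working session

There is one attempt and no reset: what is moved stays moved. The work goes in short steps, Python scripts to look and compute and a tool call to move; the robot and the scene stay as the last step left them, time stands still between calls to the robot, and variables do not carry over. Pictures are saved under pics/ and viewed, at most 10 in all, crops included, and the job is handed in when it is done.

Besides the shell and the picture viewer there is one more tool, called after "Call:" as a command line: name --argument value ..., lists and objects as JSON in quotes. arm_command: Moves the arm, as the interface text tells. Its arguments: {"type":"object","properties":{"deltas":{"type":"array"},"newtons":{"type":"number"}},"required":["deltas"]}

```bash
mkdir -p pics; cat > h.py <<'E'
import numpy as np, cv2
from workcell import ctrl
def proj(p,P):
    return cv2.projectPoints(np.array(P,float).reshape(-1,3),np.array(p['rvec']),np.array(p['tvec']),np.array(p['intrinsics']),None)[0].reshape(-1,2)
def world(p,mask=None):
    K=np.array(p['intrinsics']);d=p['depth'];R=cv2.Rodrigues(np.array(p['rvec']))[0]
    v,u=np.nonzero((d>0)&(mask if mask is not None else True)); z=d[v,u]
    c=np.stack([(u-K[0,2])/K[0,0]*z,(v-K[1,2])/K[1,1]*z,z],1)
    return (c-np.array(p['tvec']).reshape(1,3))@R
E
python3 - <<'E'
from h import *
s=ctrl.sense();print({k:np.round(s[k],3) for k in('t','q','eef_pos','eef_rot','contact_force','width')},ctrl.pinch_z)
ims=[]
for c in('top','scene'):
    p=ctrl.read_camera(c);cv2.imwrite(f'pics/{c}0.png',p['color'])
    for n in('carton_1','tape_roll','bottle','tray_fence','end_plate','tote','lever_grip','station'):
        try: print(c,n,[(np.round(r['at'],4).tolist(),round(r['score'],2)) for r in ctrl.spot_point(p,n)[:3]])
        except Exception as e: print(c,n,e)
    for r in ctrl.regions_of(p,'carton_1')[:3]:
        w=world(p,r['pixels']);zt=np.percentile(w[:,2],90);w=w[abs(w[:,2]-zt)<.006]
        b=cv2.minAreaRect((w[:,:2]*1000).astype(np.float32));print('carton',r['score'],len(w),zt,b)
E
```

```text
{'t': np.float64(0.0), 'q': array([61.529, 20.598, 86.597, -0.   , 72.908, -6.594]), 'eef_pos': array([0.223, 0.556, 0.222]), 'eef_rot': array([-1.79897e+02, -1.20000e-02,  1.58123e+02]), 'contact_force': array([ 0.048,  0.685, -1.144]), 'width': np.float64(0.088)} 0.0187
top carton_1 [([0.5381, 0.2142, 0.0393], 0.95), ([0.5172, 0.0438, 0.0459], 0.89)]
top tape_roll [([0.3885, 0.1914, 0.041], 0.62)]
top bottle [([0.382, -0.203, 0.0002], 0.62)]
top tray_fence [([0.6613, -0.0284, 0.0379], 0.86)]
top end_plate [([0.4978, -0.0371, 0.07], 0.94)]
top tote [([0.5907, -0.0874, 0.0361], 0.62)]
top lever_grip [([0.47, -0.1417, 0.086], 0.75)]
top station [([0.5484, -0.0896, -0.0012], 0.64)]
carton 0.8 1852 0.07893404504601169 ((538.9215087890625, 212.60621643066406), (149.65074157714844, 89.86591339111328), 1.232149362564087)
carton 0.77 1843 0.07892244760384107 ((517.2574462890625, 44.735443115234375), (149.8508758544922, 89.6584701538086), 4.014801979064941)
carton 0.29 4169 0.20296486155334287 ((521.4957885742188, 386.7168884277344), (283.8558349609375, 81.82577514648438), 2.2602577209472656)
scene carton_1 [([0.5152, 0.0451, 0.0366], 0.86), ([0.5398, 0.2158, 0.0444], 0.71)]
scene tape_roll [([0.3868, 0.1885, 0.0463], 0.66), ([0.5454, -0.0895, -0.0015], 0.21)]
scene bottle [([0.3728, -0.2016, -0.0032], 0.59)]
scene tray_fence [([0.6687, -0.0387, 0.0363], 0.78)]
scene end_plate [([0.4991, -0.0429, 0.0659], 0.83)]
scene tote [([0.5874, -0.0888, 0.0378], 0.64)]
scene lever_grip [([0.4711, -0.1458, 0.0862], 0.94)]
scene station [([0.5453, -0.0927, -0.0068], 0.72)]
carton 0.87 1639 0.08049438395302669 ((516.3321533203125, 44.170684814453125), (151.94415283203125, 88.76019287109375), 4.341490745544434)
carton 0.83 1222 0.08058961205083214 ((536.4189453125, 213.8811492919922), (149.87945556640625, 92.36681365966797), 1.3408626317977905)
```

View pics/top0.png

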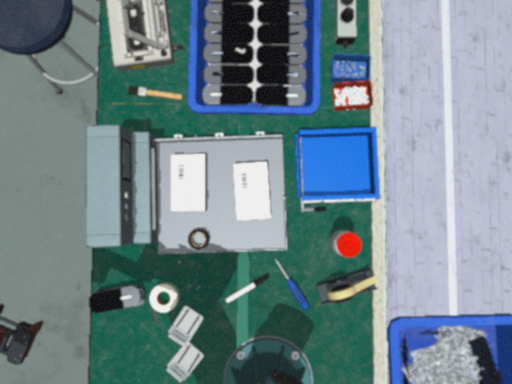

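View pics/scene0.png

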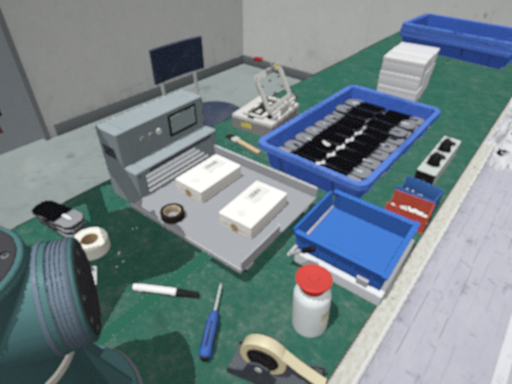

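```bash
python3 - <<'E'
from h import *
def line(w,ax): # fit w[ax] as function of other
    o=1-ax
    for _ in range(4):
        c=np.polyfit(w[:,o],w[:,ax],1);r=w[:,ax]-np.polyval(c,w[:,o]);w=w[abs(r)<max(.002,2*r.std())]
    return np.degrees(np.arctan(c[0])),c,len(w)
for c in('top','scene'):
    p=ctrl.read_camera(c);w=world(p)
    # housing
    h=w[(w[:,2]>.195)&(w[:,2]<.212)&(w[:,1]>.3)&(w[:,1]<.5)&(w[:,0]>.3)&(w[:,0]<.75)]
    print(c,'housing',cv2.minAreaRect((h[:,:2]*1e3).astype(np.float32)))
    t=w[(abs(w[:,2]-.0825)<.004)&(w[:,1]>-.32)&(w[:,1]<-.06)&(w[:,0]>.44)&(w[:,0]<.72)]
    print(c,'rim',len(t),cv2.minAreaRect((t[:,:2]*1e3).astype(np.float32)))
    tr=t[(t[:,1]<-.265)];print('back rim',line(tr,1), tr.mean(0))
    f=w[(abs(w[:,2]-.069)<.006)&(w[:,1]>-.03)&(w[:,1]<.30)&(w[:,0]>.63)&(w[:,0]<.70)]
    print(c,'fence',len(f),line(f,0))
    e=w[(abs(w[:,2]-.069)<.006)&(w[:,1]>-.07)&(w[:,1]<-.02)&(w[:,0]>.34)&(w[:,0]<.52)]
    print(c,'plate',len(e),line(e,1), e[:,0].max() if len(e) else 0)
    for n in('tray_fence','end_plate','tote','lever_grip','station','front'):
        print(n,[(np.round(r['at'],4).tolist(),round(r['score'],2)) for r in ctrl.spot_point(p,n)[:1]])
p=ctrl.read_camera('top')
cv2.imwrite('pics/tc.png',cv2.resize(p['color'][115:265,140:390],None,fx=3.2,fy=3.2,interpolation=cv2.INTER_CUBIC))
E
```

```text
top housing ((521.24365234375, 386.9419860839844), (284.6268310546875, 81.2137451171875), 1.8288860321044922)
top rim 939 ((575.050048828125, -180.13577270507812), (214.3787384033203, 214.97616577148438), 2.268620014190674)
back rim (np.float64(2.150628872100465), array([ 0.03755319, -0.30236269]), 308) [ 0.59112146 -0.27942374  0.08106809]
top fence 304 (np.float64(-2.1705426212272156), array([-0.03790125,  0.6637802 ]), 302)
top plate 65 (np.float64(2.2009260622678775), array([ 0.03843231, -0.06093905]), 63) 0.500330578587663
tray_fence [([0.6625, -0.0327, 0.0397], 0.6)]
end_plate [([0.497, -0.04, 0.0664], 0.64)]
tote [([0.5884, -0.0877, 0.0377], 0.88)]
lever_grip [([0.4702, -0.1407, 0.0848], 0.88)]
station [([0.5491, -0.088, -0.003], 0.98)]Traceback (most recent call last):
  File "<stdin>", line 20, in <module>
ValueError: it knows: bottle, carton, end_plate, lever_grip, station, tape_roll, tote, tray_fence
```

Call:
arm_command --deltas '[{"travel": [18,-32.5,0],"delta_rot": [0,0,2.2],"jaw": 0},{"travel": [18,-32.5,0],"delta_rot": [0,0,2.2],"jaw": 0},{"travel": [18,-32.5,0],"delta_rot": [0,0,2.2],"jaw": 0},{"travel": [18,-32.5,0],"delta_rot": [0,0,2.2],"jaw": 0},{"travel": [18,-32.5,0],"delta_rot": [0,0,2.2],"jaw": 0},{"travel": [18,-32.5,0],"delta_rot": [0,0,2.2],"jaw": 0},{"travel": [18,-32.5,0],"delta_rot": [0,0,2.2],"jaw": 0},{"travel": [18,-32.5,0],"delta_rot": [0,0,2.2],"jaw": 0},{"travel": [18,-32.5,0],"delta_rot": [0,0,2.2],"jaw": 0},{"travel": [18,-32.5,0],"delta_rot": [0,0,2.2],"jaw": 0},{"travel": [18,-32.5,0],"delta_rot": [0,0,2.1],"jaw": 0}]'

```text
t: 2.22
eef_pos: [0.4222, 0.1976, 0.2229]
eef_rot: [180.0, 0.0, -177.7]
contact_force: [1.0, 0.4, 0.3]
width: 0.0177
finger_force: 0.0
```

Call:
arm_command --deltas '[{"travel": [5,-37.3,0],"delta_rot": [0,0,0],"jaw": 0},{"travel": [5,-37.3,0],"delta_rot": [0,0,0],"jaw": 0},{"travel": [5,-37.3,0],"delta_rot": [0,0,0],"jaw": 0},{"travel": [5,-37.3,0],"delta_rot": [0,0,0],"jaw": 0},{"travel": [5,-37.3,0],"delta_rot": [0,0,0],"jaw": 0},{"travel": [5,-37.3,0],"delta_rot": [0,0,0],"jaw": 0},{"travel": [5,-37.3,0],"delta_rot": [0,0,0],"jaw": 0},{"travel": [5,-37.3,0],"delta_rot": [0,0,0],"jaw": 0},{"travel": [5,-37.3,0],"delta_rot": [0,0,0],"jaw": 0},{"travel": [5,-37.3,0],"delta_rot": [0,0,0],"jaw": 0},{"travel": [0,0,-30],"delta_rot": [0,0,0],"jaw": 0},{"travel": [0,0,-30],"delta_rot": [0,0,0],"jaw": 0}]'

```text
t: 3.22
eef_pos: [0.4739, -0.1774, 0.1636]
eef_rot: [-179.8, 0.3, -178.0]
contact_force: [-0.0, 0.5, -1.3]
width: 0.0002
finger_force: 0.0
```

Call:
arm_command --deltas '[{"travel": [-1,0,-32],"delta_rot": [0,0,0],"jaw": 0},{"travel": [-1,0,-32],"delta_rot": [0,0,0],"jaw": 0},{"travel": [0,0,-32],"delta_rot": [0,0,0],"jaw": 0},{"travel": [0,0,0],"delta_rot": [0,0,0],"jaw": 0}]'

```text
t: 3.55
eef_pos: [0.4658, -0.172, 0.062]
eef_rot: [179.7, -0.5, -177.8]
contact_force: [-0.6, 0.8, -0.9]
width: 0.0005
finger_force: 0.0
```

```bash
cat >> h.py <<'E'
YAW=np.radians(2.15);O=np.array([.5477,-.0873])
ex=np.array([np.cos(YAW),np.sin(YAW)]);ey=np.array([-np.sin(YAW),np.cos(YAW)])
def st(p): d=np.array(p[:2])-O; return np.round(1e3*np.array([d@ex,d@ey]),1)
def cartons(c='top'):
    p=ctrl.read_camera(c)
    for r in ctrl.regions_of(p,'carton_1')[:3]:
        if r['score']<.4: continue
        w=world(p,r['pixels']);zt=np.percentile(w[:,2],90);w=w[abs(w[:,2]-zt)<.006]
        b=cv2.minAreaRect((w[:,:2]*1000).astype(np.float32));print('carton',round(r['score'],2),round(zt,4),st(np.array(b[0])/1e3),np.round(b[1]),'relyaw',round(b[2]-2.15,2))
    return p
def lever(p):
    for r in ctrl.spot_point(p,'lever_grip')[:1]: print('lever',round(r['score'],2),st(r['at']),round(r['at'][2]*1e3))
def me(): s=ctrl.sense();print('tcp',st(s['eef_pos']),np.round(s['eef_pos'],4),np.round(s['eef_rot'],1),'F',np.round(s['contact_force'],1),s['t'])
E
python3 - <<'E'
from h import *
me();p=ctrl.read_camera('scene');lever(p)
cv2.imwrite('pics/s1.png',cv2.resize(p['color'][170:350,200:450],None,fx=3,fy=3))
E
```

```text
tcp [-85.  -81.5] [ 0.4658 -0.172   0.062 ] [ 179.7   -0.5 -177.8] F [-0.6  0.8 -0.9] 3.55
lever 0.55 [-79.2 -54.5] 89
```

View pics/s1.png

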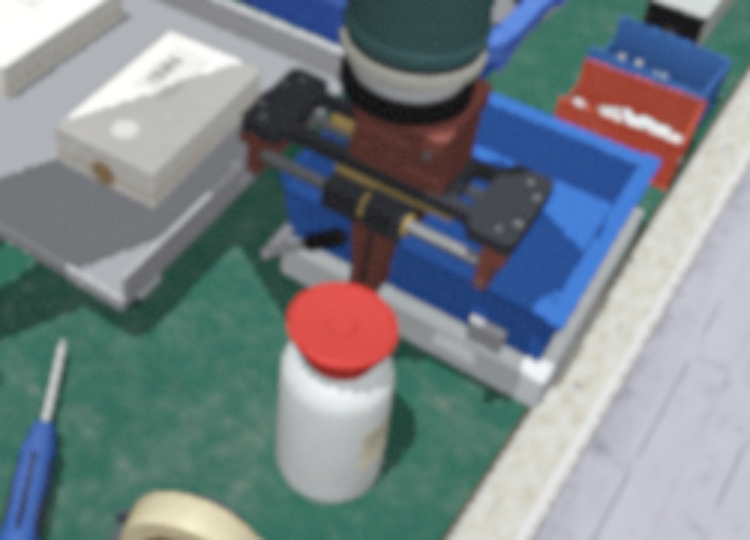

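Call:
arm_command --deltas '[{"travel": [5,8,4],"delta_rot": [0,0,0],"jaw": 0},{"travel": [0,9,5],"delta_rot": [0,0,0],"jaw": 0},{"travel": [-0.5,9,5],"delta_rot": [0,0,0],"jaw": 0},{"travel": [-0.5,10,6],"delta_rot": [0,0,0],"jaw": 0},{"travel": [-0.5,9,4],"delta_rot": [0,0,0],"jaw": 0},{"travel": [-0.5,8,2],"delta_rot": [0,0,0],"jaw": 0},{"travel": [0,8,0],"delta_rot": [0,0,0],"jaw": 0},{"travel": [-0.5,8,0],"delta_rot": [0,0,0],"jaw": 0},{"travel": [0,8,-2],"delta_rot": [0,0,0],"jaw": 0},{"travel": [-0.5,6,-3],"delta_rot": [0,0,0],"jaw": 0},{"travel": [0,4,-3],"delta_rot": [0,0,0],"jaw": 0},{"travel": [0,0,0],"delta_rot": [0,0,0],"jaw": 0}]'

```text
t: 4.65
eef_pos: [0.4707, -0.0857, 0.0836]
eef_rot: [180.0, -0.1, -177.7]
contact_force: [-0.9, 0.0, -0.6]
width: 0.0002
finger_force: 0.0
```

```bash
python3 - <<'E'
from h import *
me();p=ctrl.read_camera('scene');lever(p)
cv2.imwrite('pics/s2.png',cv2.resize(p['color'][170:350,200:450],None,fx=3,fy=3))
p=ctrl.read_camera('top');lever(p)
E
```

```text
tcp [-76.9   4.5] [ 0.4707 -0.0857  0.0836] [ 1.800e+02 -1.000e-01 -1.777e+02] F [-0.9  0.  -0.6] 4.65
lever 0.85 [-78.2  25.9] 102
```

View pics/s2.png

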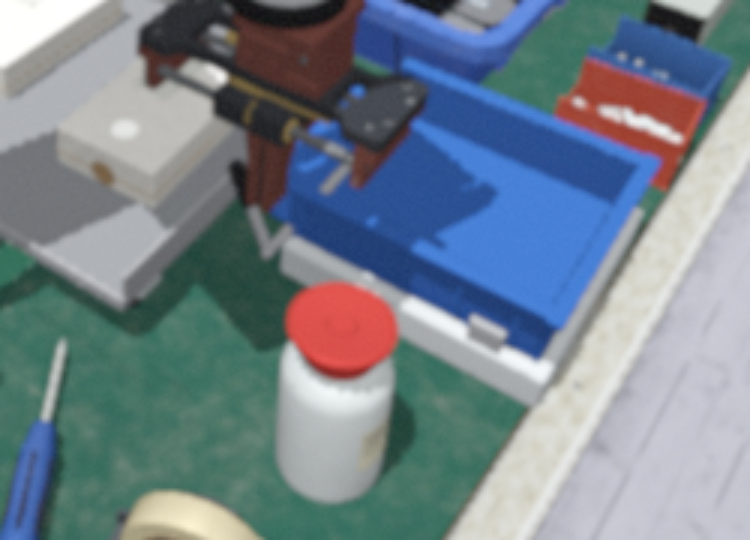

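Call:
arm_command --deltas '[{"travel": [0,3,-1],"delta_rot": [0,0,0],"jaw": 0},{"travel": [0,3,-1],"delta_rot": [0,0,0],"jaw": 0},{"travel": [0,3,-1],"delta_rot": [0,0,0],"jaw": 0},{"travel": [0,2,0],"delta_rot": [0,0,0],"jaw": 0},{"travel": [0,0,0],"delta_rot": [0,0,0],"jaw": 0}]'

```text
t: 5.27
eef_pos: [0.4721, -0.0797, 0.0824]
eef_rot: [-179.6, 0.0, -177.6]
contact_force: [-4.8, -20.1, 4.6]
width: 0.0007
finger_force: 9.2
```

Call:
arm_command --deltas '[{"travel": [0,0,0],"delta_rot": [0,0,0],"jaw": 0},{"travel": [0,-15,0],"delta_rot": [0,0,0],"jaw": 0},{"travel": [0,0,36],"delta_rot": [0,0,0],"jaw": 0},{"travel": [-11,26,0],"delta_rot": [0,0,0],"jaw": 60},{"travel": [-11,26,0],"delta_rot": [0,0,0],"jaw": 60},{"travel": [-11,26,0],"delta_rot": [0,0,0],"jaw": 60},{"travel": [-11,26,0],"delta_rot": [0,0,0],"jaw": 60},{"travel": [-11,26,0],"delta_rot": [0,0,0],"jaw": 60},{"travel": [0,0,0],"delta_rot": [0,0,0],"jaw": 60}]'

```text
t: 6.02
eef_pos: [0.4129, 0.0426, 0.1173]
eef_rot: [179.9, -0.2, -177.7]
contact_force: [-0.4, -0.1, 0.7]
width: 0.0366
finger_force: 0.0
```

```bash
python3 - <<'E'
from h import *
me();p=ctrl.read_camera('scene');lever(p)
p=cartons();lever(p)
w=world(p);d=w[:,:2]-O;sx,sy=d@ex,d@ey
for a,b in((-.02,-.01),(.006,.018),(.02,.03),(.031,.04),(.052,.08)):
    m=(sy>a)&(sy<b)&(sx>0)&(sx<.1);print(a,m.sum(),np.round(np.median(w[m,2]),4))
E
```

```text
tcp [-129.8  134.9] [0.4129 0.0426 0.1173] [ 179.9   -0.2 -177.7] F [-0.4 -0.1  0.7] 6.0167
lever 0.66 [-79.9  32. ] 102
carton 0.91 0.0789 [  2.5 300.1] [150.  90.] relyaw -1.03
carton 0.87 0.0789 [-17.9 133.2] [135.  90.] relyaw 1.91
lever 0.72 [-79.9  34.9] 100
-0.02 137 0.034
0.006 156 0.0362
0.02 128 0.0362
0.031 135 0.0361
0.052 373 0.0404
```

Call:
arm_command --deltas '[{"travel": [0,0,-32],"delta_rot": [0,0,0],"jaw": 60},{"travel": [0,0,-33],"delta_rot": [0,0,0],"jaw": 60},{"travel": [8,0,0],"delta_rot": [0,0,0],"jaw": 60},{"travel": [10,0.4,0],"delta_rot": [0,0,0],"jaw": 60},{"travel": [10,0.4,0],"delta_rot": [0,0,0],"jaw": 60},{"travel": [10,0.4,0],"delta_rot": [0,0,0],"jaw": 60},{"travel": [10,0.4,0],"delta_rot": [0,0,0],"jaw": 60},{"travel": [10,0.4,0],"delta_rot": [0,0,0],"jaw": 60},{"travel": [10,0.4,0],"delta_rot": [0,0,0],"jaw": 60},{"travel": [5,0.2,0],"delta_rot": [0,0,0],"jaw": 60},{"travel": [0,0,0],"delta_rot": [0,0,0],"jaw": 60}]'

```text
t: 7.18
eef_pos: [0.492, 0.0419, 0.0531]
eef_rot: [-180.0, 0.2, -177.8]
contact_force: [0.8, 0.3, -0.4]
width: 0.0597
finger_force: 0.0
```

```bash
python3 - <<'E'
from h import *
me();p=cartons();cartons('scene')
E
```

```text
tcp [-50.8 131.2] [0.492  0.0419 0.0531] [-180.     0.2 -177.8] F [ 0.8  0.3 -0.4] 7.1833
carton 0.94 0.0792 [ 69.5 131.7] [83. 90.] relyaw -1.94
carton 0.62 0.079 [  2.5 300.1] [149.  90.] relyaw -1.01
carton 0.67 0.0801 [ 32.3 131.2] [154.  91.] relyaw -1.2
carton 0.67 0.0807 [  0.5 301.5] [151.  92.] relyaw -0.4
```

Call:
arm_command --deltas '[{"travel": [4,0.2,0],"delta_rot": [0,0,0],"jaw": 60},{"travel": [3,0.1,0],"delta_rot": [0,0,0],"jaw": 60},{"travel": [3,0.1,0],"delta_rot": [0,0,0],"jaw": 60},{"travel": [0,0,0],"delta_rot": [0,0,0],"jaw": 60}]'

```text
t: 7.72
eef_pos: [0.498, 0.0424, 0.0523]
eef_rot: [180.0, -0.2, -177.8]
contact_force: [-4.8, 0.1, 3.2]
width: 0.06
finger_force: 2.1
```

Call:
arm_command --deltas '[{"travel": [3,0.1,0],"delta_rot": [0,0,0],"jaw": 60},{"travel": [2,0.1,0],"delta_rot": [0,0,0],"jaw": 60},{"travel": [0,0,0],"delta_rot": [0,0,0],"jaw": 60}]'

```text
t: 7.97
eef_pos: [0.4979, 0.0425, 0.0516]
eef_rot: [180.0, -0.7, -177.8]
contact_force: [-13.8, -1.5, 8.7]
width: 0.06
finger_force: 6.8
```

Call:
arm_command --deltas '[{"travel": [-11,-0.5,0],"delta_rot": [0,0,0],"jaw": 60},{"travel": [-11,-0.5,0],"delta_rot": [0,0,0],"jaw": 60},{"travel": [0,0,33],"delta_rot": [0,0,0],"jaw": 60},{"travel": [0,0,32],"delta_rot": [0,0,0],"jaw": 60},{"travel": [-8,34,0],"delta_rot": [0,0,0],"jaw": 60},{"travel": [-8,34,0],"delta_rot": [0,0,0],"jaw": 60},{"travel": [-8,34,0],"delta_rot": [0,0,0],"jaw": 60},{"travel": [-8,34,0],"delta_rot": [0,0,0],"jaw": 60},{"travel": [-8,34,0],"delta_rot": [0,0,0],"jaw": 60},{"travel": [0,0,0],"delta_rot": [0,0,0],"jaw": 60}]'

```text
t: 8.8
eef_pos: [0.4416, 0.2163, 0.1181]
eef_rot: [179.8, 0.1, -177.6]
contact_force: [0.0, -0.2, 0.1]
width: 0.0598
finger_force: 0.0
```

```bash
python3 - <<'E'
from h import *
me();p=cartons()
for r in ctrl.spot_point(p,'tape_roll')[:1]: print('tape',st(r['at']))
E
```

```text
tcp [-94.7 307.4] [0.4416 0.2163 0.1181] [ 1.798e+02  1.000e-01 -1.776e+02] F [ 0.  -0.2  0.1] 8.8
carton 0.67 0.0789 [ 42.  131.3] [150.  90.] relyaw 0.08
carton 0.55 0.0793 [ 10.4 299.8] [133.  90.] relyaw -1.0
tape [-80.1  33.9]
```

Call:
arm_command --deltas '[{"travel": [0,-6,0],"delta_rot": [0,0,0],"jaw": 60},{"travel": [0,0,-33],"delta_rot": [0,0,0],"jaw": 60},{"travel": [0,0,-33],"delta_rot": [0,0,0],"jaw": 60},{"travel": [7,0.3,0],"delta_rot": [0,0,0],"jaw": 60},{"travel": [8,0.3,0],"delta_rot": [0,0,0],"jaw": 60},{"travel": [9,0.3,0],"delta_rot": [0,0,0],"jaw": 60},{"travel": [9,0.3,0],"delta_rot": [0,0,0],"jaw": 60},{"travel": [8,0.3,0],"delta_rot": [0,0,0],"jaw": 60},{"travel": [5,0.2,0],"delta_rot": [0,0,0],"jaw": 60},{"travel": [4,0.2,0],"delta_rot": [0,0,0],"jaw": 60},{"travel": [3,0.1,0],"delta_rot": [0,0,0],"jaw": 60},{"travel": [0,0,0],"delta_rot": [0,0,0],"jaw": 60}]'

```text
t: 9.95
eef_pos: [0.4918, 0.2071, 0.0516]
eef_rot: [-180.0, -0.4, -177.8]
contact_force: [-8.7, -0.2, 6.3]
width: 0.0602
finger_force: 4.5
```

Call:
arm_command --deltas '[{"travel": [3,0.1,0],"delta_rot": [0,0,0],"jaw": 60},{"travel": [0,0,0],"delta_rot": [0,0,0],"jaw": 60},{"travel": [-11,-0.5,0],"delta_rot": [0,0,0],"jaw": 60},{"travel": [-11,-0.5,0],"delta_rot": [0,0,0],"jaw": 60},{"travel": [0,0,33],"delta_rot": [0,0,0],"jaw": 60},{"travel": [0,0,33],"delta_rot": [0,0,0],"jaw": 60},{"travel": [9,-8,0],"delta_rot": [0,0,-7],"jaw": 87},{"travel": [9,-8,0],"delta_rot": [0,0,-7],"jaw": 87},{"travel": [9,-8,0],"delta_rot": [0,0,-7],"jaw": 87},{"travel": [9,-8,0],"delta_rot": [0,0,-7],"jaw": 87},{"travel": [9,-8,0],"delta_rot": [0,0,-7],"jaw": 87},{"travel": [9,-8,0],"delta_rot": [0,0,-7],"jaw": 87}]'

```text
t: 10.95
eef_pos: [0.5313, 0.1583, 0.1182]
eef_rot: [179.9, 0.1, 139.9]
contact_force: [-0.5, 0.5, -0.6]
width: 0.0868
finger_force: 0.0
```

Call:
arm_command --deltas '[{"travel": [9,-7,0],"delta_rot": [0,0,-7],"jaw": 87},{"travel": [9,-7,0],"delta_rot": [0,0,-7],"jaw": 87},{"travel": [9,-7,0],"delta_rot": [0,0,-7],"jaw": 87},{"travel": [9,-7,0],"delta_rot": [0,0,-7],"jaw": 87},{"travel": [9,-7,0],"delta_rot": [0,0,-7],"jaw": 87},{"travel": [9,-7,0],"delta_rot": [0,0,-7],"jaw": 87},{"travel": [0,0,0],"delta_rot": [0,0,-6],"jaw": 87},{"travel": [0,0,0],"delta_rot": [0,0,0],"jaw": 87}]'

```text
t: 11.62
eef_pos: [0.5854, 0.1162, 0.1181]
eef_rot: [179.9, 0.0, 92.0]
contact_force: [0.1, -0.3, -0.2]
width: 0.0867
finger_force: 0.0
```

```bash
python3 - <<'E'
from h import *
me();p=cartons('scene')
E
```

```text
tcp [ 45.4 202. ] [0.5854 0.1162 0.1181] [179.9   0.   92. ] F [ 0.1 -0.3 -0.2] 11.6167
carton 0.61 0.0805 [ 40.2 132.1] [151.  91.] relyaw -0.19
carton 0.61 0.0807 [ 39.7 305.7] [151.  92.] relyaw 0.65
```

Call:
arm_command --deltas '[{"travel": [-2,0,-33],"delta_rot": [0,0,0.2],"jaw": 87},{"travel": [0,0,-34],"delta_rot": [0,0,0],"jaw": 87},{"travel": [0.3,-8,0],"delta_rot": [0,0,0],"jaw": 87},{"travel": [0.3,-8,0],"delta_rot": [0,0,0],"jaw": 87},{"travel": [0.4,-10,0],"delta_rot": [0,0,0],"jaw": 87},{"travel": [0.4,-12,0],"delta_rot": [0,0,0],"jaw": 87},{"travel": [0.4,-12,0],"delta_rot": [0,0,0],"jaw": 87},{"travel": [0.5,-12,0],"delta_rot": [0,0,0],"jaw": 87},{"travel": [0.4,-12,0],"delta_rot": [0,0,0],"jaw": 87},{"travel": [0.5,-12,0],"delta_rot": [0,0,0],"jaw": 87},{"travel": [0,0,0],"delta_rot": [0,0,0],"jaw": 87}]'

```text
t: 12.63
eef_pos: [0.5864, 0.0277, 0.0511]
eef_rot: [179.9, 0.1, 92.3]
contact_force: [-0.1, -0.5, 0.4]
width: 0.0872
finger_force: 0.0
```

```bash
python3 - <<'E'
from h import *
me();p=cartons('scene');cartons('top')
E
```

```text
tcp [ 43.  113.5] [0.5864 0.0277 0.0511] [1.799e+02 1.000e-01 9.230e+01] F [-0.1 -0.5  0.4] 12.6333
carton 0.88 0.0807 [ 40.3 304.2] [152.  92.] relyaw 0.2
carton 0.77 0.0805 [39.4 55.4] [151.  90.] relyaw 0.34
carton 0.61 0.0902 [-82.3  23.7] [10. 15.] relyaw 53.13
carton 0.95 0.0792 [40.5 46.7] [149.  74.] relyaw 0.14
carton 0.87 0.079 [ 42.  304.3] [150.  90.] relyaw -0.55
```

Call:
arm_command --deltas '[{"travel": [0.3,-8,0],"delta_rot": [0,0,0],"jaw": 87},{"travel": [0.4,-10,0],"delta_rot": [0,0,0],"jaw": 87},{"travel": [0.4,-10,0],"delta_rot": [0,0,0],"jaw": 87},{"travel": [0.4,-10,0],"delta_rot": [0,0,0],"jaw": 87},{"travel": [0.4,-10,0],"delta_rot": [0,0,0],"jaw": 87},{"travel": [0.4,-10,0],"delta_rot": [0,0,0],"jaw": 87},{"travel": [0.4,-10,0],"delta_rot": [0,0,0],"jaw": 87},{"travel": [0.4,-10,-1],"delta_rot": [0,0,0],"jaw": 87},{"travel": [0.4,-10,-2],"delta_rot": [0,0,0],"jaw": 87},{"travel": [0.4,-10,-2],"delta_rot": [0,0,0],"jaw": 87},{"travel": [0,0,0],"delta_rot": [0,0,0],"jaw": 87}]'

```text
t: 13.75
eef_pos: [0.5898, -0.0697, 0.0453]
eef_rot: [-180.0, 0.0, 92.4]
contact_force: [0.0, 0.1, -0.1]
width: 0.087
finger_force: 0.0
```

```bash
python3 - <<'E'
from h import *
me();p=cartons('scene');p=cartons('top')
cv2.imwrite('pics/t3.png',cv2.resize(p['color'][115:265,140:390],None,fx=3.2,fy=3.2,interpolation=cv2.INTER_CUBIC))
E
```

```text
tcp [42.8 16. ] [ 0.5898 -0.0697  0.0453] [-180.     0.    92.4] F [ 0.   0.1 -0.1] 13.75
carton 0.74 0.0758 [ 41.  -40.2] [153.  93.] relyaw 0.35
carton 0.68 0.0807 [ 39.6 304.6] [151.  92.] relyaw 1.01
carton 0.72 0.0743 [  1.4 -39.2] [41. 70.] relyaw 81.57
carton 0.72 0.079 [ 41.8 304.3] [150.  90.] relyaw -0.05
```

View pics/t3.png

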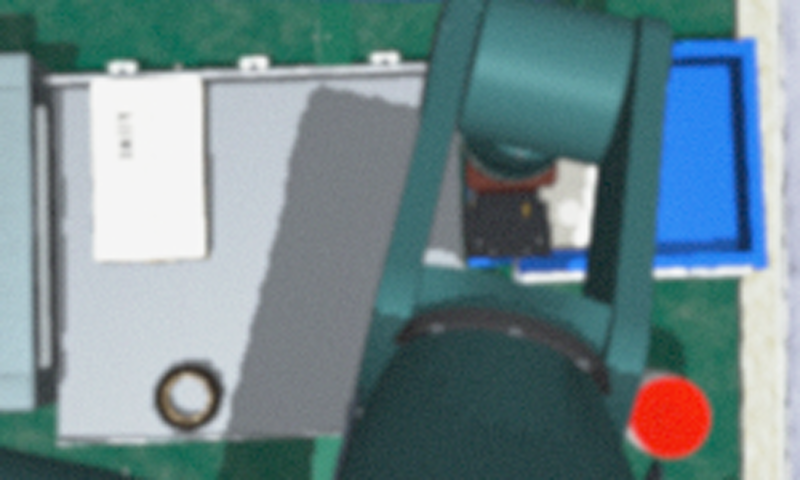

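Call:
arm_command --deltas '[{"travel": [0.3,-8,0],"delta_rot": [0,0,0],"jaw": 87},{"travel": [0.4,-10,0],"delta_rot": [0,0,0],"jaw": 87},{"travel": [0.4,-10,0],"delta_rot": [0,0,0],"jaw": 87},{"travel": [0.4,-10,0],"delta_rot": [0,0,0],"jaw": 87},{"travel": [0.4,-10,0],"delta_rot": [0,0,0],"jaw": 87},{"travel": [0.4,-10,0],"delta_rot": [0,0,0],"jaw": 87},{"travel": [0.4,-10,0],"delta_rot": [0,0,0],"jaw": 87},{"travel": [0.4,-10,0],"delta_rot": [0,0,0],"jaw": 87},{"travel": [0.3,-8,0],"delta_rot": [0,0,0],"jaw": 87},{"travel": [0.2,-6,0],"delta_rot": [0,0,0],"jaw": 87},{"travel": [0.1,-4,0],"delta_rot": [0,0,0],"jaw": 87},{"travel": [0,0,0],"delta_rot": [0,0,0],"jaw": 87}]'

```text
t: 14.95
eef_pos: [0.5936, -0.1645, 0.0457]
eef_rot: [180.0, 0.0, 92.4]
contact_force: [-0.2, 0.1, -0.2]
width: 0.0869
finger_force: 0.0
```

```bash
python3 - <<'E'
from h import *
me();p=cartons('scene')
E
```

```text
tcp [ 42.9 -78.9] [ 0.5936 -0.1645  0.0457] [180.    0.   92.4] F [-0.2  0.1 -0.2] 14.95
carton 0.88 0.0807 [ 41.3 306. ] [153.  95.] relyaw -0.4
```

Call:
arm_command --deltas '[{"travel": [0.1,-4,0],"delta_rot": [0,0,0],"jaw": 87},{"travel": [0.1,-4,0],"delta_rot": [0,0,0],"jaw": 87},{"travel": [0.1,-3,0],"delta_rot": [0,0,0],"jaw": 87},{"travel": [0,0,0],"delta_rot": [0,0,0],"jaw": 87}]'

```text
t: 15.38
eef_pos: [0.5939, -0.172, 0.0457]
eef_rot: [180.0, -0.3, 92.3]
contact_force: [1.4, 10.5, 2.2]
width: 0.0871
finger_force: 5.0
```

Call:
arm_command --deltas '[{"travel": [-1,18,0],"delta_rot": [0,0,0],"jaw": 87},{"travel": [0,0,38],"delta_rot": [0,0,0],"jaw": 87},{"travel": [0,0,38],"delta_rot": [0,0,0],"jaw": 87},{"travel": [-1.4,38,0],"delta_rot": [0,0,0],"jaw": 87},{"travel": [-1.4,38,0],"delta_rot": [0,0,0],"jaw": 87},{"travel": [-1.4,38,0],"delta_rot": [0,0,0],"jaw": 87},{"travel": [-1.4,38,0],"delta_rot": [0,0,0],"jaw": 87},{"travel": [-1.4,38,0],"delta_rot": [0,0,0],"jaw": 87},{"travel": [-1.4,38,0],"delta_rot": [0,0,0],"jaw": 87},{"travel": [-1.4,38,0],"delta_rot": [0,0,0],"jaw": 87},{"travel": [-1.4,38,0],"delta_rot": [0,0,0],"jaw": 87},{"travel": [-1.4,38,0],"delta_rot": [0,0,0],"jaw": 87}]'

```text
t: 16.38
eef_pos: [0.58, 0.1872, 0.1218]
eef_rot: [180.0, 0.0, 92.4]
contact_force: [0.1, 0.3, 0.1]
width: 0.087
finger_force: 0.0
```

Call:
arm_command --deltas '[{"travel": [-1.4,38,0],"delta_rot": [0,0,0],"jaw": 87},{"travel": [-1.4,38,0],"delta_rot": [0,0,0],"jaw": 87},{"travel": [0,0,0],"delta_rot": [0,0,0],"jaw": 87}]'

```text
t: 16.63
eef_pos: [0.5772, 0.2681, 0.1219]
eef_rot: [179.9, -0.2, 92.7]
contact_force: [0.8, 0.2, 0.7]
width: 0.0871
finger_force: 0.0
```

```bash
python3 - <<'E'
from h import *
me();p=cartons('scene');p=cartons('top')
E
```

```text
tcp [ 42.8 354.1] [0.5772 0.2681 0.1219] [179.9  -0.2  92.7] F [0.8 0.2 0.7] 16.6333
carton 0.85 0.0744 [  42.  -142.1] [151.  87.] relyaw 0.22
carton 0.75 0.0807 [ 40.  304.6] [151.  92.] relyaw 0.17
carton 0.78 0.0789 [ 43.4 304.3] [152.  91.] relyaw -1.12
carton 0.61 0.0729 [  42.8 -143.2] [151.  91.] relyaw -0.33
```

Call:
arm_command --deltas '[{"travel": [-0.5,14,0],"delta_rot": [0,0,-0.3],"jaw": 87},{"travel": [0,0,-35],"delta_rot": [0,0,0],"jaw": 87},{"travel": [0,0,-35],"delta_rot": [0,0,0],"jaw": 87},{"travel": [0.2,-6,0],"delta_rot": [0,0,0],"jaw": 87},{"travel": [0.3,-8,0],"delta_rot": [0,0,0],"jaw": 87},{"travel": [0.4,-10,0],"delta_rot": [0,0,0],"jaw": 87},{"travel": [0.4,-12,0],"delta_rot": [0,0,0],"jaw": 87},{"travel": [0.5,-12,0],"delta_rot": [0,0,0],"jaw": 87},{"travel": [0.4,-12,0],"delta_rot": [0,0,0],"jaw": 87},{"travel": [0.5,-12,0],"delta_rot": [0,0,0],"jaw": 87},{"travel": [0.4,-12,0],"delta_rot": [0,0,0],"jaw": 87},{"travel": [0.5,-12,0],"delta_rot": [0,0,0],"jaw": 87}]'

```text
t: 17.83
eef_pos: [0.5807, 0.1782, 0.0522]
eef_rot: [180.0, -0.0, 92.1]
contact_force: [0.3, 1.3, 0.4]
width: 0.0867
finger_force: 0.7
```

Call:
arm_command --deltas '[{"travel": [0.4,-12,0],"delta_rot": [0,0,0],"jaw": 87},{"travel": [0.5,-12,0],"delta_rot": [0,0,0],"jaw": 87},{"travel": [0.4,-12,0],"delta_rot": [0,0,0],"jaw": 87},{"travel": [0.5,-12,0],"delta_rot": [0,0,0],"jaw": 87},{"travel": [0.4,-12,0],"delta_rot": [0,0,0],"jaw": 87},{"travel": [0.5,-12,0],"delta_rot": [0,0,0],"jaw": 87},{"travel": [0.4,-12,0],"delta_rot": [0,0,0],"jaw": 87},{"travel": [0.5,-12,0],"delta_rot": [0,0,0],"jaw": 87},{"travel": [0.4,-12,0],"delta_rot": [0,0,0],"jaw": 87},{"travel": [0.3,-8,0],"delta_rot": [0,0,0],"jaw": 87},{"travel": [0,0,0],"delta_rot": [0,0,0],"jaw": 87}]'

```text
t: 18.75
eef_pos: [0.5847, 0.0616, 0.0515]
eef_rot: [-180.0, 0.0, 92.0]
contact_force: [1.0, 0.2, 0.8]
width: 0.087
finger_force: 0.0
```

```bash
python3 - <<'E'
from h import *
me();p=cartons('scene');p=cartons('top')
for r in ctrl.spot_point(p,'tape_roll')[:1]: print('tape',st(r['at']))
E
```

```text
tcp [ 42.6 147.4] [0.5847 0.0616 0.0515] [-180.    0.   92.] F [1.  0.2 0.8] 18.75
carton 0.78 0.0745 [  43.  -141.5] [154.  88.] relyaw -0.18
carton 0.62 0.0805 [38.3 90.4] [152.  92.] relyaw -0.95
carton 0.65 0.0729 [  43.4 -143.1] [152.  91.] relyaw -0.19
carton 0.59 0.0787 [39.7 82.4] [149.  76.] relyaw -0.02
```

Call:
arm_command --deltas '[{"travel": [0.3,-8,0],"delta_rot": [0,0,0],"jaw": 87},{"travel": [0.4,-10,0],"delta_rot": [0,0,0],"jaw": 87},{"travel": [0.4,-10,0],"delta_rot": [0,0,0],"jaw": 87},{"travel": [0.4,-10,0],"delta_rot": [0,0,0],"jaw": 87},{"travel": [0.4,-10,0],"delta_rot": [0,0,0],"jaw": 87},{"travel": [0.4,-10,0],"delta_rot": [0,0,0],"jaw": 87},{"travel": [0.4,-10,0],"delta_rot": [0,0,0],"jaw": 87},{"travel": [0.4,-10,0],"delta_rot": [0,0,0],"jaw": 87},{"travel": [0.4,-10,0],"delta_rot": [0,0,0],"jaw": 87},{"travel": [0.4,-10,0],"delta_rot": [0,0,0],"jaw": 87},{"travel": [0.4,-10,0],"delta_rot": [0,0,0],"jaw": 87},{"travel": [0,0,0],"delta_rot": [0,0,0],"jaw": 87}]'

```text
t: 20.0
eef_pos: [0.5893, -0.0466, 0.0516]
eef_rot: [180.0, 0.0, 92.1]
contact_force: [0.7, -0.4, 0.8]
width: 0.0868
finger_force: 0.0
```

Call:
arm_command --deltas '[{"travel": [0.3,-8,-2],"delta_rot": [0,0,0],"jaw": 87},{"travel": [0.3,-8,-2],"delta_rot": [0,0,0],"jaw": 87},{"travel": [0.2,-6,-1],"delta_rot": [0,0,0],"jaw": 87},{"travel": [0.2,-5,0],"delta_rot": [0,0,0],"jaw": 87},{"travel": [0,-3,0],"delta_rot": [0,0,0],"jaw": 87},{"travel": [0,0,0],"delta_rot": [0,0,0],"jaw": 87}]'

```text
t: 20.5
eef_pos: [0.5899, -0.0752, 0.0465]
eef_rot: [-180.0, 0.0, 92.1]
contact_force: [0.0, 0.5, 0.6]
width: 0.087
finger_force: 0.0
```

```bash
python3 - <<'E'
from h import *
me();p=cartons('scene')
E
```

```text
tcp [42.7 10.5] [ 0.5899 -0.0752  0.0465] [-180.     0.    92.1] F [0.  0.5 0.6] 20.5
carton 0.75 0.0757 [ 40.3 -47.6] [155.  94.] relyaw 2.76
carton 0.74 0.0744 [  43.7 -141.5] [155.  88.] relyaw 0.2
```

Push home until force rises.

Call:
arm_command --deltas '[{"travel": [0.1,-3,0],"delta_rot": [0,0,0],"jaw": 87},{"travel": [0.1,-3,0],"delta_rot": [0,0,0],"jaw": 87},{"travel": [0.1,-3,0],"delta_rot": [0,0,0],"jaw": 87},{"travel": [0.1,-2,0],"delta_rot": [0,0,0],"jaw": 87},{"travel": [0,-1,0],"delta_rot": [0,0,0],"jaw": 87},{"travel": [0,0,0],"delta_rot": [0,0,0],"jaw": 87},{"travel": [0,0,0],"delta_rot": [0,0,0],"jaw": 87}]'

```text
t: 21.18
eef_pos: [0.5901, -0.0822, 0.0467]
eef_rot: [-180.0, -0.3, 92.1]
contact_force: [0.9, 16.9, 3.2]
width: 0.0869
finger_force: 8.6
```

Call:
arm_command --deltas '[{"travel": [-0.5,14,0],"delta_rot": [0,0,0],"jaw": 87},{"travel": [0,0,40],"delta_rot": [0,0,0],"jaw": 87},{"travel": [0,0,40],"delta_rot": [0,0,0],"jaw": 87},{"travel": [-9.6,3.8,0],"delta_rot": [0,0,7],"jaw": 0},{"travel": [-9.6,3.8,0],"delta_rot": [0,0,7],"jaw": 0},{"travel": [-9.6,3.8,0],"delta_rot": [0,0,7],"jaw": 0},{"travel": [-9.6,3.8,0],"delta_rot": [0,0,7],"jaw": 0},{"travel": [-9.6,3.8,0],"delta_rot": [0,0,7],"jaw": 0},{"travel": [-9.6,3.8,0],"delta_rot": [0,0,7],"jaw": 0},{"travel": [-9.6,3.8,0],"delta_rot": [0,0,7],"jaw": 0},{"travel": [-9.6,3.8,0],"delta_rot": [0,0,7],"jaw": 0},{"travel": [-9.6,3.8,0],"delta_rot": [0,0,7],"jaw": 0}]'

```text
t: 22.18
eef_pos: [0.503, -0.0382, 0.1267]
eef_rot: [-180.0, 0.0, 155.5]
contact_force: [0.3, 0.1, -0.1]
width: 0.0303
finger_force: 0.0
```

Call:
arm_command --deltas '[{"travel": [-9.6,3.8,0],"delta_rot": [0,0,7],"jaw": 0},{"travel": [-9.6,3.8,0],"delta_rot": [0,0,7],"jaw": 0},{"travel": [-9.6,3.8,0],"delta_rot": [0,0,7],"jaw": 0},{"travel": [-9.6,3.8,0],"delta_rot": [0,0,6],"jaw": 0},{"travel": [0,0,0],"delta_rot": [0,0,0],"jaw": 0}]'

```text
t: 22.6
eef_pos: [0.4627, -0.0224, 0.1265]
eef_rot: [180.0, -0.1, -177.6]
contact_force: [-0.6, 0.5, -1.1]
width: 0.0007
finger_force: 0.0
```

```bash
python3 - <<'E'
from h import *
me();p=cartons('scene');lever(p)
p=cartons('top');lever(p)
E
```

```text
tcp [-82.5  68. ] [ 0.4627 -0.0224  0.1265] [ 1.800e+02 -1.000e-01 -1.776e+02] F [-0.6  0.5 -1.1] 22.6
carton 0.86 0.0745 [ 42.4 -52.4] [155.  90.] relyaw 0.26
carton 0.85 0.0744 [  43.7 -140.7] [154.  90.] relyaw 0.13
carton 0.48 0.1299 [-172.7 -105.4] [61. 59.] relyaw 34.42
lever 0.96 [-80.   30.8] 101
carton 0.72 0.0729 [ 40.5 -53.2] [148.  93.] relyaw -1.17
carton 0.7 0.0728 [  42.4 -143.2] [150.  90.] relyaw 0.18
```

Call:
arm_command --deltas '[{"travel": [2,0,-23],"delta_rot": [0,0,0],"jaw": 0},{"travel": [0,0,-23],"delta_rot": [0,0,0],"jaw": 0},{"travel": [0.3,-8,0],"delta_rot": [0,0,0],"jaw": 0},{"travel": [0.3,-8,3],"delta_rot": [0,0,0],"jaw": 0},{"travel": [0.3,-8,3],"delta_rot": [0,0,0],"jaw": 0},{"travel": [0.3,-8,1],"delta_rot": [0,0,0],"jaw": 0},{"travel": [0.3,-8,1],"delta_rot": [0,0,0],"jaw": 0},{"travel": [0.3,-8,0],"delta_rot": [0,0,0],"jaw": 0},{"travel": [0.3,-8,-1],"delta_rot": [0,0,0],"jaw": 0},{"travel": [0.3,-7,-2],"delta_rot": [0,0,0],"jaw": 0},{"travel": [0.2,-6,-3],"delta_rot": [0,0,0],"jaw": 0},{"travel": [0.2,-5,-4],"delta_rot": [0,0,0],"jaw": 0}]'

```text
t: 23.9
eef_pos: [0.47, -0.0979, 0.0785]
eef_rot: [-180.0, 0.0, -177.9]
contact_force: [0.0, 2.1, 2.1]
width: 0.0004
finger_force: 0.9
```

Call:
arm_command --deltas '[{"travel": [0.2,-4,-5],"delta_rot": [0,0,0],"jaw": 0},{"travel": [0.2,-4,-4],"delta_rot": [0,0,0],"jaw": 0},{"travel": [0.1,-3,-4],"delta_rot": [0,0,0],"jaw": 0},{"travel": [0,0,0],"delta_rot": [0,0,0],"jaw": 0}]'

```text
t: 24.23
eef_pos: [0.47, -0.1084, 0.0646]
eef_rot: [180.0, -0.1, -177.9]
contact_force: [0.6, 0.6, -0.4]
width: 0.0004
finger_force: 0.0
```

```bash
python3 - <<'E'
from h import *
me();p=ctrl.read_camera('scene');lever(p)
cv2.imwrite('pics/s4.png',cv2.resize(p['color'][170:350,200:450],None,fx=3,fy=3))
E
```

```text
tcp [-78.5 -18.2] [ 0.47   -0.1084  0.0646] [ 1.800e+02 -1.000e-01 -1.779e+02] F [ 0.6  0.6 -0.4] 24.2333
lever 0.53 [-80.9 -52.3] 87
```

View pics/s4.png

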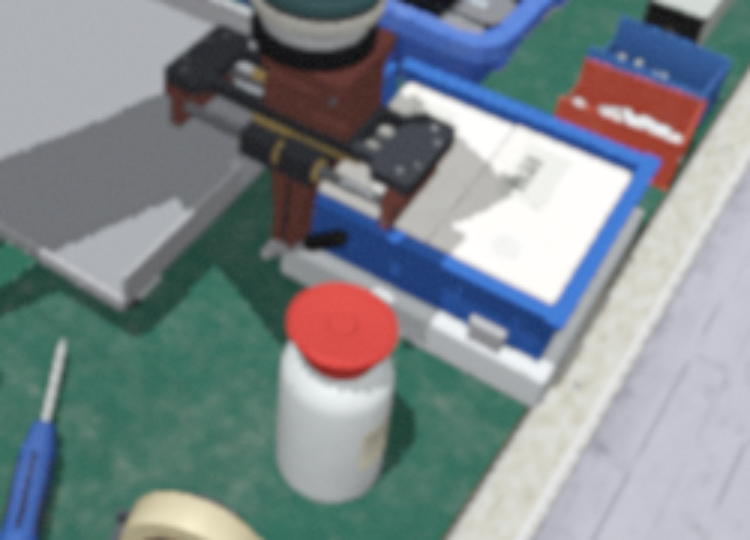

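Call:
arm_command --deltas '[{"travel": [0.1,-3,-2],"delta_rot": [0,0,0],"jaw": 0},{"travel": [0.1,-3,-2],"delta_rot": [0,0,0],"jaw": 0},{"travel": [0.1,-3,-1],"delta_rot": [0,0,0],"jaw": 0},{"travel": [0.1,-3,0],"delta_rot": [0,0,0],"jaw": 0},{"travel": [0,0,0],"delta_rot": [0,0,0],"jaw": 0}]'

```text
t: 24.75
eef_pos: [0.4704, -0.1177, 0.0609]
eef_rot: [179.7, -0.0, -178.0]
contact_force: [0.2, 14.7, 11.3]
width: 0.0001
finger_force: 8.6
```

Call:
arm_command --deltas '[{"travel": [0,-1,-1],"delta_rot": [0,0,0],"jaw": 0},{"travel": [0,0,0],"delta_rot": [0,0,0],"jaw": 0},{"travel": [-1,22,5],"delta_rot": [0,0,0],"jaw": 0},{"travel": [-1,15,35],"delta_rot": [0,0,0],"jaw": 0},{"travel": [-1,30,30],"delta_rot": [0,0,0],"jaw": 0},{"travel": [-1,38,0],"delta_rot": [0,0,0],"jaw": 0},{"travel": [-1,38,0],"delta_rot": [0,0,0],"jaw": 0},{"travel": [-1,38,0],"delta_rot": [0,0,0],"jaw": 0},{"travel": [0,0,0],"delta_rot": [0,0,0],"jaw": 0}]'

```text
t: 25.5
eef_pos: [0.4642, 0.0644, 0.1295]
eef_rot: [179.9, 0.0, -177.6]
contact_force: [-0.4, 0.8, -0.4]
width: 0.001
finger_force: 0.0
```

```bash
python3 - <<'E'
from h import *
me();p=cartons('scene');lever(p)
a=cv2.resize(p['color'][170:350,270:450],None,fx=2.2,fy=2.2)
p=cartons('top');lever(p);lever(ctrl.read_camera('scene'))
for n in('tape_roll','bottle'):
  for r in ctrl.spot_point(p,n)[:1]: print(n,np.round(r['at'],3))
b=cv2.resize(p['color'][115:265,250:400],(396,396))
cv2.imwrite('pics/f.png',np.hstack([a,b]))
w=world(p);d=w[:,:2]-O;sx,sy=d@ex,d@ey
for y in range(-12,16,3):
    m=(abs(sy*1e3-y)<1.5)&(sx>-.02)&(sx<.1);print(y,m.sum(),np.round(w[m,2].mean(),4))
E
```

```text
tcp [-77.7 154.7] [0.4642 0.0644 0.1295] [ 179.9    0.  -177.6] F [-0.4  0.8 -0.4] 25.5
carton 0.91 0.0745 [ 41.8 -54.1] [153.  93.] relyaw -1.42
carton 0.9 0.0745 [  42.2 -141.7] [154.  91.] relyaw 0.73
carton 0.64 0.186 [-18.7 439.9] [ 75. 293.] relyaw 75.64
lever 0.85 [-79.6 -61.1] 76
carton 0.82 0.0729 [  42.3 -143.3] [150.  91.] relyaw -0.03
carton 0.74 0.0729 [ 40.1 -50.2] [151.  97.] relyaw 1.45
lever 0.55 [-79.9 -58.3] 73
lever 0.86 [-79.7 -59.2] 78
bottle [ 0.38  -0.206  0.002]
-12 52 0.0704
-9 112 0.0561
-6 14 0.0349
-3 9 0.0791
0 88 0.0471
3 122 0.0418
6 57 0.0145
9 42 -0.0031
12 45 -0.0022
15 45 -0.0031
```

View pics/f.png

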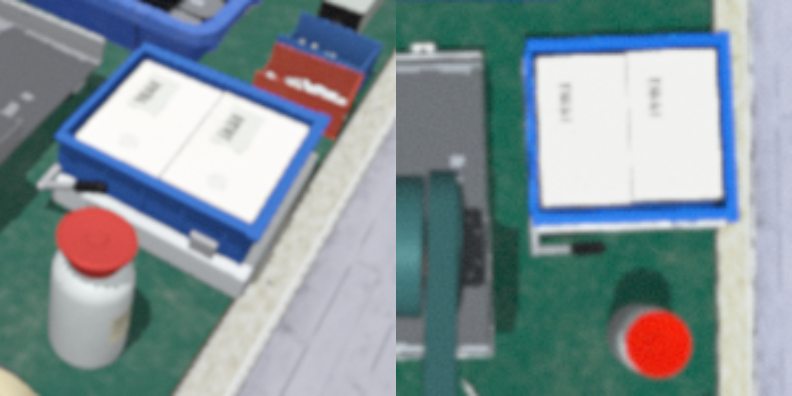

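```bash
python3 -c "
from workcell import ctrl
print(ctrl.finish_job())"
```

```text
the job is handed in; nothing more can be done
None
```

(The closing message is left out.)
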